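# Level and lock the contour gauge

### The job

The contour gauge on the bench still holds the shape of the last job. Go along its row of blades with your fingertips, pressing lightly, until every blade is flush with the top of the bars from one end to the other; then press the cam lever at the gauge's end down level to lock the row. Only touch and press: do not lift, shove or tip the gauge, and leave the other things alone.

Things in the scene. Friction and masses are not known exactly. Their poses are not given: they have to be found in the camera images.
- contour_gauge: Contour gauge upright in a loose stand of about 2 kg. Origin: on the bench below mid-row; y runs along the row, z up. Base 78 mm wide (x), y -155 to +100 mm. Two dark steel bars along y (158 mm long, 17.6 mm over both, 5.6 mm slot between) with a post at y -73 and +73; tops of bars and posts at z = 86 mm. In the slot 17 blades every 7 mm from y -56 to +56, at x = 0. Cam lever at the -y end.
- lock_lever (a joint): Cam lever at the gauge's -y end: steel rod with a black ball knob 20 mm across, its centre 52 mm from the pivot, which is at x 0, y -93, z 77 mm in the gauge's frame. Value: angle (rad) the knob end stands up from level, pointing to -y and up: 0 = down, level, locked (top of the ball then at z = 87 mm); at most 0.55. Starts at 0.35 to 0.5. Stiff: stays where left; pressing the ball down takes 3 to 5 N.
- blade_01 (a joint): Blade 1, at y = -56.0 mm in the gauge's frame. Flat steel blade, 3.8 mm thick (x), 6.3 wide (y), that slides only up and down in the slot with about 1.2 N of friction and stays where left. Value (m) = how far its top end stands above the bars: 0 = flush, top end at z = 86 mm; -0.001 to 0.027. The slot is too narrow for a fingertip: one that presses blades down comes to rest on the bars.
- blade_02 (a joint): Blade 2, at y = -49.0 mm in the gauge's frame. Value as blade 1.
- blade_03 (a joint): Blade 3, at y = -42.0 mm in the gauge's frame. Value as blade 1.
- blade_04 (a joint): Blade 4, at y = -35.0 mm in the gauge's frame. Value as blade 1.
- blade_05 (a joint): Blade 5, at y = -28.0 mm in the gauge's frame. Value as blade 1.
- blade_06 (a joint): Blade 6, at y = -21.0 mm in the gauge's frame. Value as blade 1.
- blade_07 (a joint): Blade 7, at y = -14.0 mm in the gauge's frame. Value as blade 1.
- blade_08 (a joint): Blade 8, at y = -7.0 mm in the gauge's frame. Value as blade 1.
- blade_09 (a joint): Blade 9, at y = +0.0 mm in the gauge's frame. Value as blade 1.
- blade_10 (a joint): Blade 10, at y = +7.0 mm in the gauge's frame. Value as blade 1.
- blade_11 (a joint): Blade 11, at y = +14.0 mm in the gauge's frame. Value as blade 1.
- blade_12 (a joint): Blade 12, at y = +21.0 mm in the gauge's frame. Value as blade 1.
- blade_13 (a joint): Blade 13, at y = +28.0 mm in the gauge's frame. Value as blade 1.
- blade_14 (a joint): Blade 14, at y = +35.0 mm in the gauge's frame. Value as blade 1.
- blade_15 (a joint): Blade 15, at y = +42.0 mm in the gauge's frame. Value as blade 1.
- blade_16 (a joint): Blade 16, at y = +49.0 mm in the gauge's frame. Value as blade 1.
- blade_17 (a joint): Blade 17, at y = +56.0 mm in the gauge's frame. Value as blade 1.
- turned_cup: Bystander, to be left where it is: turned steel cup with a coloured band, 60 mm across, 52 high, standing in front of the gauge (robot side). Origin under its middle.
- oil_bottle: Bystander, to be left where it is: small bottle of machine oil with a thin spout, 42 mm across, 126 high, behind the gauge. Origin under its middle.
- bracket: Bystander, to be left where it is: dark bent-steel angle bracket, 30 x 44 x 30 mm, lying in front of the gauge. Origin under its middle.
- tape_roll: Bystander, to be left where it is: roll of black tape, 80 mm across, 24 high, to the left. Origin under its middle.
- mouse: Bystander, to be left where it is: computer mouse, 99 x 56 x 41 mm, to the right. Origin under its middle.

How it is judged:
By the outcome, as a careful person would: the job done as asked, in the order asked, and still so for the second after the job is handed in, with the robot touching nothing.
It also fails if it takes over 58 s, if anything falls off the work surface, if the arm or the gripper's body presses on something with over 40 N, if the wrist force passes 120 N, or if a joint passes its speed limit or range.

### The arm

A 6-joint arm with a two-finger parallel gripper is mounted at the origin on a cart in front of the work surface, level with it; the furniture and walls round the work are solid. World frame = base frame: x ahead of the robot, y to its left, z up, the work surface at z = 0. Lengths are in mm, angles in degrees, forces in N, time in s.
With the tool pointing down it reaches from about 325 to 775 mm from the base axis. Payload 5.5 kg.
Tool frame: the origin (TCP) lies on the centre line of the jaws, within the pads' length; the fingertips stand 19 mm ahead of it and the grasp point (between the pads) is the TCP; y points along the fingers, x is the direction in which the jaws open and shut, and the axes are right-handed (so a half turn about y gives the same grasp; the last joint's range is limited). The gripper opens to 88 mm and grips with 3 to 60 N. Pads are 20 mm wide; open, the fingers measure 115 mm over their backs; the gripper's body (75 mm by 178 mm) begins 61 mm behind the grasp point.
Start: joints at [61.496, 5.22, 70.514, -0, 104.267, -3.249], TCP at [256.004, 542.658, 205.431] pointing down, gripper open.
Joint ranges: [-164.24, 164.24], [-49.07, 125.15], [9.68, 141.18], [-86.29, 266.29], [3.28, 154.24], [-151.56, 151.56]. Speed limits (degrees/s): [147.25, 147.25, 172.46, 180, 180, 180].

### API

Orientations are given as [roll, pitch, yaw] about the fixed x, y, z axes, in that order (R = Rz(yaw) Ry(pitch) Rx(roll)).
In Python, from station import r, eoat, vision gives the robot as it stands. Calls block until the motion is done:
- r.goto(position, orientation): joint-space move of the TCP to a pose.
- r.move_straight(position, frame=None, max_speed=150): straight line of the TCP; frame=None keeps the orientation; max_speed is the mean speed in mm/s.
- r.goto_joints(angles): joint-space move.
- eoat.command_gripper(opening, grip_force=None): finger opening in mm; grip_force is the grip in N (None keeps the last); returns when the fingers have stopped.
- r.wait(seconds).
- r.ik(position, orientation): joint angles nearest the present ones, or None.
- r.read_state(): the state.
- vision.camera(name): name is "scene" or "top"; returns a dict with "frame" (384x512x3 uint8, red, green, blue), "K" (3x3 intrinsics, pixels), "rvec" (rotation vector, rad) and "tvec" (3), from world to camera coordinates, as OpenCV has them. Camera axes: x right, y down, z forward; pixel columns grow to the right and rows downward; lengths in mm; the calibration is good to about 2 mm. A picture is of the moment at which its call begins. There is no depth.
A pose or a line that the arm cannot do raises r.PlanningError and nothing moves.
- r.job_done(): hands the job in, once; it reports no verdict.
The state is a dict: "time": time; "joints": joint angles; "joint_velocities": joint speeds; "joint_efforts": joint torques, N m; "tool_pos": TCP position; "tcp_rot": TCP orientation; "contact_force": force on the tool from outside, world axes, zero at the start; "moment": the same for the moment, N m; "gripper_width": finger opening in mm.
Only numpy, scipy, OpenCV 4.12 (cv2) and the standard library are available. Lean on these libraries where they do the work, as an engineer would, in place of code of your own. Each camera call takes 0.05 s, during which the arm holds its last target.

## Working session

There is one attempt and no reset: what is moved stays moved. The work goes in short steps, each a Python script; the robot and the scene stay as the last script left them, time stands still between calls to the robot, and variables do not carry over. Pictures are saved under pics/ and viewed, and the job is handed in when it is done.

```bash
ls; mkdir -p pics; python3 - <<'E'
from station import r, eoat, vision
import cv2, numpy as np
for n in ("scene","top"):
    c=vision.camera(n); cv2.imwrite(f"pics/{n}0.png",cv2.resize(c["frame"][:,:,::-1],(800,600),interpolation=cv2.INTER_CUBIC))
    cv2.imwrite(f"pics/{n}0_raw.png",c["frame"][:,:,::-1])
    R=cv2.Rodrigues(np.array(c["rvec"],float))[0]; print(n,np.array(c["K"]).tolist(),(-R.T@np.array(c["tvec"]).ravel()).round(1),R.round(3).tolist())
print(r.read_state())
E
```

```text
pics
scene [[399.0166190950269, 0.0, 265.04990710471515], [0.0, 399.0166190950269, 188.8764943014897], [0.0, 0.0, 1.0]] [ 396.8 -543.2 1078.1] [[0.964, -0.266, -0.014], [-0.242, -0.853, -0.463], [0.112, 0.45, -0.886]]
top [[448.1588368419665, 0.0, 245.20985481596847], [0.0, 448.1588368419665, 199.47902061680608], [0.0, 0.0, 1.0]] [ 226.8  -50.4 1598. ] [[0.004, -1.0, -0.001], [-0.978, -0.004, -0.208], [0.208, 0.002, -0.978]]
{'time': 0.1, 'joints': array([ 6.14954872e+01,  5.25955538e+00,  7.05727322e+01,  9.34240288e-04,
        1.04267778e+02, -3.24866872e+00]), 'joint_velocities': array([-0.08289457, -0.05820277, -0.07599047, -0.05307338,  0.03699311,
       -0.0539136 ]), 'joint_efforts': array([ 3.09953655e-03, -4.47853696e+01, -4.07571423e+01,  6.98991003e-02,
        2.82829092e-02, -1.05032498e-04]), 'tool_pos': array([255.85422834, 542.39328592, 204.4341904 ]), 'tcp_rot': array([-89.99342492,   0.09985391,  64.74439116]), 'contact_force': array([0.43385193, 0.81271746, 0.08888174]), 'moment': array([-0.03323743,  0.02287349,  0.02057363]), 'gripper_width': 87.8084600966382}
```

View pics/scene0.png

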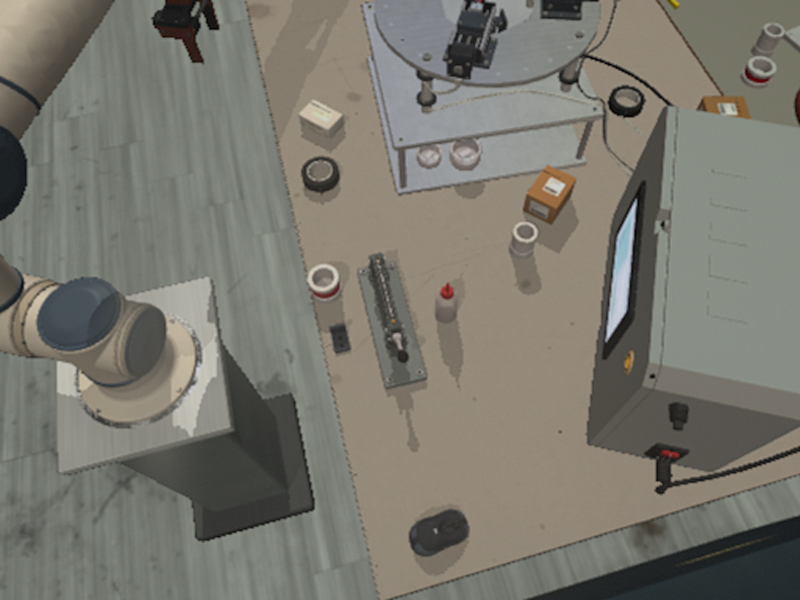

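View pics/top0.png

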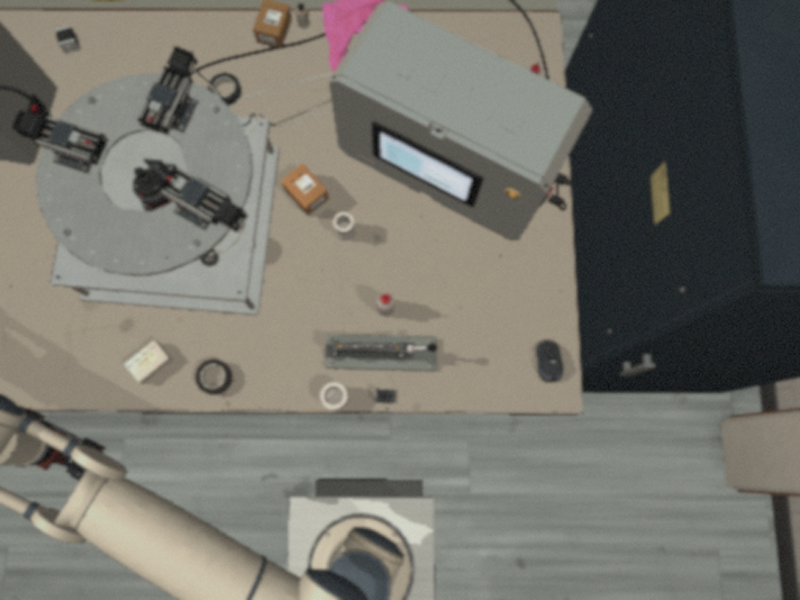

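Scene view: the gauge base runs from about (378,262) to (408,382), with the lever knob near (403,355). The cup is at (323,282), the bracket at (340,338) and the bottle at (446,303). In the top view the gauge spans (325-437, 335-370). I'll zoom in next.

```bash
python3 - <<'E'
import cv2, numpy as np
s=cv2.imread("pics/scene0_raw.png"); t=cv2.imread("pics/top0_raw.png")
a=cv2.resize(s[155:255,190:310],(720,600),interpolation=cv2.INTER_CUBIC); cv2.imwrite("pics/s_zoom.png",a)
b=cv2.resize(t[195:265,195:295],(800,560),interpolation=cv2.INTER_CUBIC); cv2.imwrite("pics/t_zoom.png",b)
E
```

```text
(no output)
```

View pics/s_zoom.png

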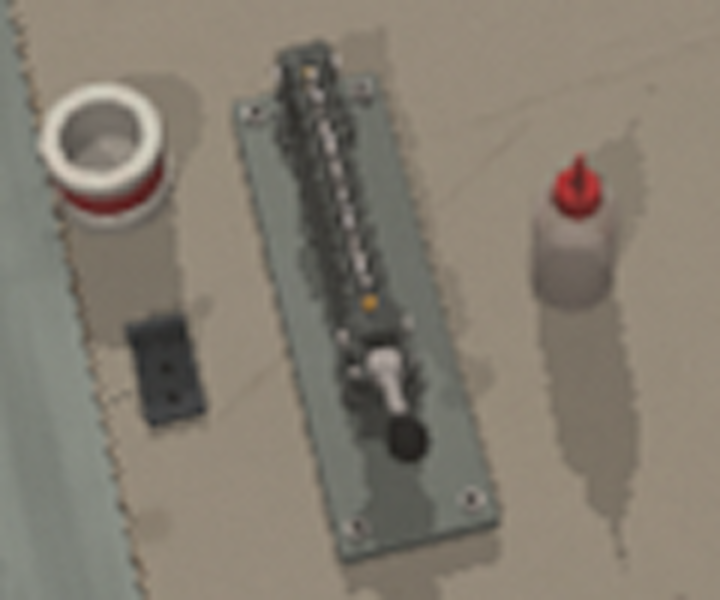

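View pics/t_zoom.png

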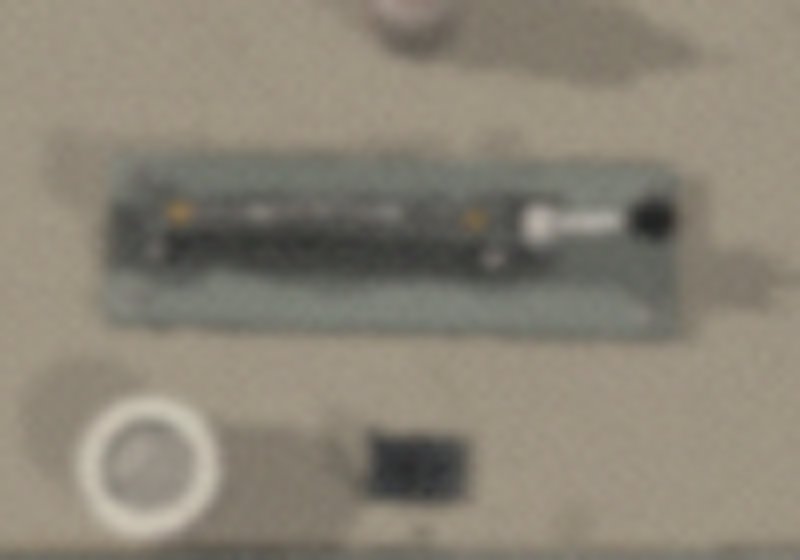

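```bash
cat > h.py <<'E'
import numpy as np, cv2, pickle
def cam(c):
    return np.array(c["K"]),cv2.Rodrigues(np.array(c["rvec"],float))[0],np.array(c["tvec"],float).ravel()
def ray(c,uv,z):
    K,R,t=cam(c); d=R.T@np.linalg.solve(K,[uv[0],uv[1],1]); o=-R.T@t
    return o+d*(z-o[2])/d[2]
def proj(c,P):
    return cv2.projectPoints(np.array(P,float).reshape(-1,3),np.array(c["rvec"],float),np.array(c["tvec"],float),np.array(c["K"]),None)[0].reshape(-1,2)
E
python3 - <<'E'
from station import r, eoat, vision
from h import *
C={n:vision.camera(n) for n in("scene","top")}
pickle.dump(C,open("c0.pkl","wb"))
zs=lambda x,y:((x+.5)/6-.5+190,(y+.5)/6-.5+155)
zt=lambda x,y:((x+.5)/8-.5+195,(y+.5)/8-.5+195)
for nm,c,f,pts in(("scene",C["scene"],zs,{"d+":(309,72),"d-":(371,302),"knob":(407,437)}),("top",C["top"],zt,{"d+":(179,211),"d-":(476,219),"knob":(654,218)})):
    for k,p in pts.items():
        print(nm,k,ray(c,f(*p),86 if k[0]=='d' else 98).round(1))
for nm,c,f,pts in(("scene",C["scene"],zs,[(235,100),(375,72),(497,522),(342,560)]),("top",C["top"],zt,[(112,152),(678,163),(676,338),(106,325)])):
    for p in pts: print(nm,"base",ray(c,f(*p),10).round(1))
# rows triangulate
def tri(a,b):
    P=[]
    for n in("scene","top"):
        K,R,t=cam(C[n]); P.append(K@np.c_[R,t])
    X=cv2.triangulatePoints(P[0],P[1],np.array(a,float),np.array(b,float)).ravel(); return X[:3]/X[3]
for k,a,b in(("d+",(309,72),(179,211)),("d-",(371,302),(476,219)),("knob",(407,437),(654,218))): print(k,tri(zs(*a),zt(*b)).round(1))
E
```

```text
scene d+ [474.3  49.3  86. ]
scene d- [472.4 -77.5  86. ]
scene knob [ 470.3 -151.    98. ]
top d+ [473.5  48.2  86. ]
top d- [470.6 -78.5  86. ]
top knob [ 469.4 -153.7   98. ]
scene base [439.5  88.8  10. ]
scene base [513.2  85.3  10. ]
scene base [ 506.6 -168.8   10. ]
scene base [ 431.7 -167.3   10. ]
top base [512.6  83.8  10. ]
top base [ 508.7 -170.8   10. ]
top base [ 429.6 -169.    10. ]
top base [434.3  84.8  10. ]
d+ [473.6  48.2  87.6]
d- [471.2 -78.4  87.3]
knob [ 469.2 -153.2  103.1]
```

```bash
python3 - <<'E'
from station import r
from h import *
C=pickle.load(open("c0.pkl","rb")); k=.64
for n,p,z in(("scene",(403,187),0),("scene",(585,165),0),("scene",(395,145),100),("top",(255,312),100),("top",(80,290),100),("top",(255,312),150),("top",(140,272),200)): print(n,p,z,ray(C[n],(p[0]*k,p[1]*k),z).round(0))
th=np.radians(-1.1); o=np.array([472.6,-14.6])
for yl in (0,47,-47): 
    p=o+yl*np.array([-np.sin(th),np.cos(th)]); print(yl,p.round(1))
    for yaw in (90-1.1,-90-1.1): print(yaw,r.ik([p[0],p[1],150],[-90,0,yaw]))
E
```

```text
scene (403, 187) 0 [579. 263.   0.]
scene (585, 165) 0 [976. 211.   0.]
scene (395, 145) 100 [574. 295. 100.]
top (255, 312) 100 [544. 232. 100.]
top (80, 290) 100 [592. 620. 100.]
top (255, 312) 150 [533. 223. 150.]
top (140, 272) 200 [606. 455. 200.]
0 [472.6 -14.6]
88.9 [-5.89306378e+00 -1.48099503e+01  9.50558238e+01 -2.54444375e-14
  9.97541265e+01 -9.47930638e+01]
-91.1 [ -5.89306378 -14.80995026  95.05582379   0.          99.75412647
  85.20693622]
47 [473.5  32.4]
88.9 [-1.94677852e-01 -1.45255884e+01  9.48187921e+01 -2.54444375e-14
  9.97067962e+01 -8.90946779e+01]
-91.1 [-1.94677852e-01 -1.45255884e+01  9.48187921e+01 -2.54444375e-14
  9.97067962e+01  9.09053221e+01]
-47 [471.7 -61.6]
88.9 [-1.15378522e+01 -1.43514802e+01  9.46732200e+01 -2.54444375e-14
  9.96782602e+01 -1.00437852e+02]
-91.1 [-11.53785221 -14.35148018  94.67322001   0.          99.67826017
  79.56214779]
```

```bash
cat >> h.py <<'E'
TH=np.radians(-1.1); O=np.array([472.6,-14.6]); OR=[-90,0,88.9]
def g(x,y,z):
    c,s=np.cos(TH),np.sin(TH); return [O[0]+c*x-s*y,O[1]+s*x+c*y,z]
E
python3 - <<'E'
from station import r, eoat, vision
from h import *
def st(): 
    s=r.read_state(); print(round(s["time"],2),s["tool_pos"].round(2),s["tcp_rot"].round(2),s["contact_force"].round(2),round(s["gripper_width"],1))
eoat.command_gripper(0,10); st()
r.goto([340,280,250],OR); st()
r.goto(g(0,47,150),OR); st()
r.wait(.2); st()
for n in("scene","top"):
    c=vision.camera(n); f=c["frame"][:,:,::-1]; cv2.imwrite(f"pics/{n}1.png",cv2.resize(f[140:265,170:320] if n=="scene" else f[170:280,180:310],None,fx=5,fy=5,interpolation=cv2.INTER_CUBIC)[:600,:800])
E
```

```text
1.54 [256.02 542.66 205.46] [-90.    -0.    64.74] [ 0.36 -0.4   0.57] 0.5
2.62 [339.95 280.48 249.91] [-8.999e+01 -2.000e-02  8.889e+01] [ 0.7   0.   -0.15] 0.4
3.77 [473.67  33.46 150.49] [-9.003e+01 -3.000e-02  8.896e+01] [0.09 0.61 0.6 ] 0.5
3.97 [473.65  33.53 150.66] [-9.006e+01 -1.000e-02  8.901e+01] [-0.65  0.2   0.2 ] 0.4
```

View pics/scene1.png

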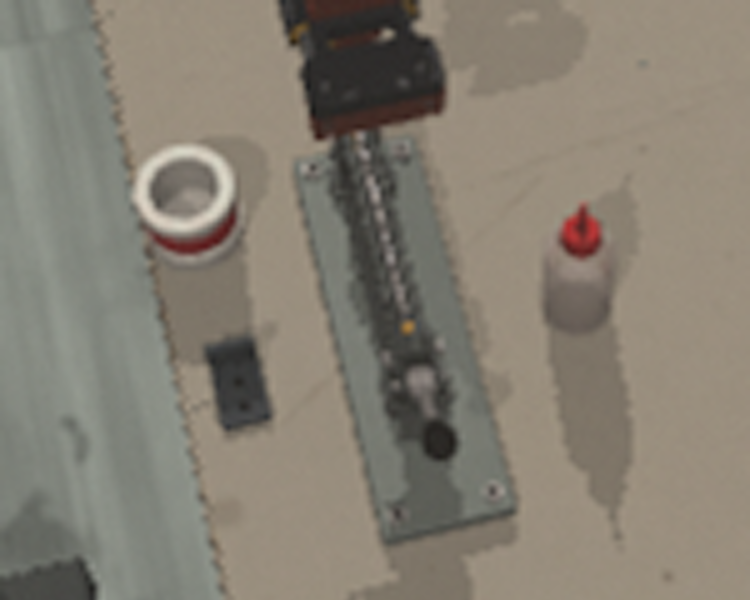

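The gripper is closed and the gauge has not moved. The fingers are hanging over the +y end, at about (365,130). Next is the first press, with force readings.

```bash
python3 - <<'E'
from station import r, eoat, vision
from h import *
def st(z): 
    s=r.read_state(); print(z,round(s["time"],2),s["tool_pos"].round(2),s["contact_force"].round(2))
r.move_straight(g(0,47,136),max_speed=80); st(136)
for z in (120,110,107,106,105,104): 
    r.move_straight(g(0,47,z),max_speed=40); st(z)
    if abs(r.read_state()["contact_force"][2])>12: break
r.wait(.2); st('w')
E
```

```text
136 4.39 [472.87  32.43 134.77] [-0.62  0.64 -0.21]
120 4.94 [473.42  32.35 119.86] [-0.2   0.77  0.47]
110 5.34 [473.27  32.39 109.58] [-0.41  1.12  0.21]
107 5.59 [473.42  32.39 106.85] [-1.15 -0.38 -0.13]
106 5.84 [473.51  32.4  105.98] [ 0.27 -0.33 -0.04]
105 6.09 [473.46  32.4  104.91] [-1.11  0.13 -0.91]
104 6.34 [473.45  32.4  103.89] [-0.51  0.36 -0.21]
w 6.54 [473.5   32.39 104.02] [ 0.37 -0.56 -0.02]
```

```bash
python3 - <<'E'
from station import r, eoat, vision
from h import *
def st(z): 
    s=r.read_state(); print(z,round(s["time"],2),s["tool_pos"].round(2),s["contact_force"].round(2))
for z in (103.5,103,102.5,102): 
    r.move_straight(g(0,47,z),max_speed=40); r.wait(.05); st(z)
    if abs(r.read_state()["contact_force"][2])>5: break
c=vision.camera("scene"); f=c["frame"][:,:,::-1]; cv2.imwrite("pics/s2.png",cv2.resize(f[130:230,190:310],None,fx=6,fy=6,interpolation=cv2.INTER_CUBIC))
c=vision.camera("top"); f=c["frame"][:,:,::-1]; cv2.imwrite("pics/t2.png",cv2.resize(f[180:260,190:300],None,fx=6,fy=6,interpolation=cv2.INTER_CUBIC))
E
```

```text
103.5 6.84 [473.5   32.38 103.48] [-0.28 -0.1  -0.35]
103 7.14 [473.49  32.38 102.98] [-0.17  0.26  0.44]
102.5 7.44 [473.5   32.4  102.48] [-0.32 -0.33 -0.59]
102 7.74 [473.51  32.4  101.99] [ 0.36 -0.82 -0.51]
```

View pics/s2.png

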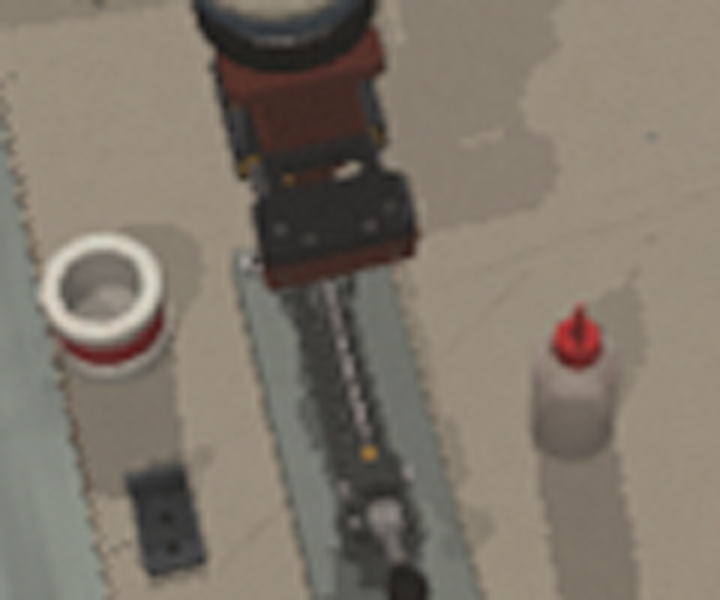

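View pics/t2.png

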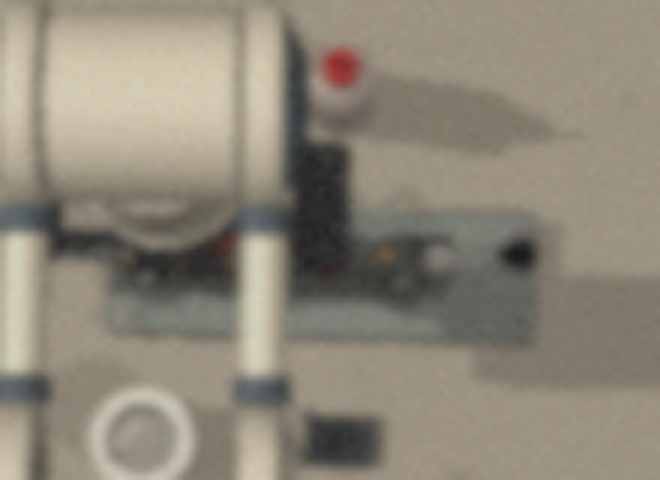

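```bash
python3 - <<'E'
from station import r, eoat, vision
from h import *
C=pickle.load(open("c0.pkl","rb"))
for z in(163,180): print(ray(C["scene"],(190+342/6,130+265/6),z).round(0))
def st(z): 
    s=r.read_state(); print(z,round(s["time"],2),s["tool_pos"].round(2),s["contact_force"].round(2),s["moment"].round(2),s["joint_efforts"].round(1))
st(0)
for z in (101.3,100.6,100,99.4,98.8,98.2): 
    r.move_straight(g(0,47,z),max_speed=40); st(z)
    if abs(r.read_state()["contact_force"][2])>3: break
E
```

```text
[478. -24. 163.]
[476. -33. 180.]
0 7.84 [473.51  32.39 102.  ] [ 0.23  0.66 -0.44] [ 0.05 -0.03  0.05] [  0.  -29.9 -40.5  -0.    0.1  -0. ]
101.3 8.09 [473.45  32.4  101.21] [-0.66  0.49 -0.72] [ 0.04 -0.05  0.03] [ -0.  -29.9 -40.5  -0.    0.1  -0. ]
100.6 8.34 [473.47  32.41 100.51] [-0.16 -0.29 -0.45] [ 0.02 -0.04  0.08] [ -0.  -29.9 -40.5  -0.    0.1   0. ]
100 8.59 [473.47  32.39  99.94] [-1.    0.46 -0.24] [ 0.06 -0.04 -0.05] [ -0.  -29.9 -40.5  -0.    0.1   0. ]
99.4 8.84 [473.47  32.39  99.36] [ 0.5  -0.35  0.48] [0.04 0.04 0.01] [ -0.  -29.9 -40.5  -0.    0.1  -0. ]
98.8 9.09 [473.45  32.38  98.72] [-0.18 -0.23  0.85] [ 0.04  0.   -0.01] [ -0.  -29.9 -40.5  -0.    0.1  -0. ]
98.2 9.34 [473.48  32.37  98.13] [ 0.61 -0.67 -0.01] [ 0.05  0.02 -0.  ] [ -0.  -29.9 -40.5  -0.    0.1  -0. ]
```

```bash
python3 - <<'E'
from station import r, eoat, vision
from h import *
def st(z): 
    s=r.read_state(); print(z,round(s["time"],2),s["tool_pos"].round(2),s["tcp_rot"].round(1),s["contact_force"].round(2),round(s["gripper_width"],1))
r.move_straight(g(0,47,170),max_speed=120); st(170)
for n in("scene","top"):
    c=vision.camera(n); f=c["frame"][:,:,::-1]; cv2.imwrite(f"pics/{n}3.png",f); pickle.dump(c,open(n+"3.pkl","wb"))
f=cv2.imread("pics/scene3.png"); cv2.imwrite("pics/s3z.png",cv2.resize(f[110:210,190:310],None,fx=6,fy=6,interpolation=cv2.INTER_CUBIC))
print(proj(pickle.load(open("scene3.pkl","rb")),[g(0,47,151),g(0,60,151),g(0,34,151),g(-10,34,151)]).round(1))
E
```

```text
170 10.09 [473.27  32.4  169.31] [-89.9  -0.   88.9] [ 0.01 -0.16  0.52] 0.6
[[240.7 159.6]
 [239.6 155.7]
 [241.7 163.5]
 [238.1 164.3]]
```

View pics/s3z.png

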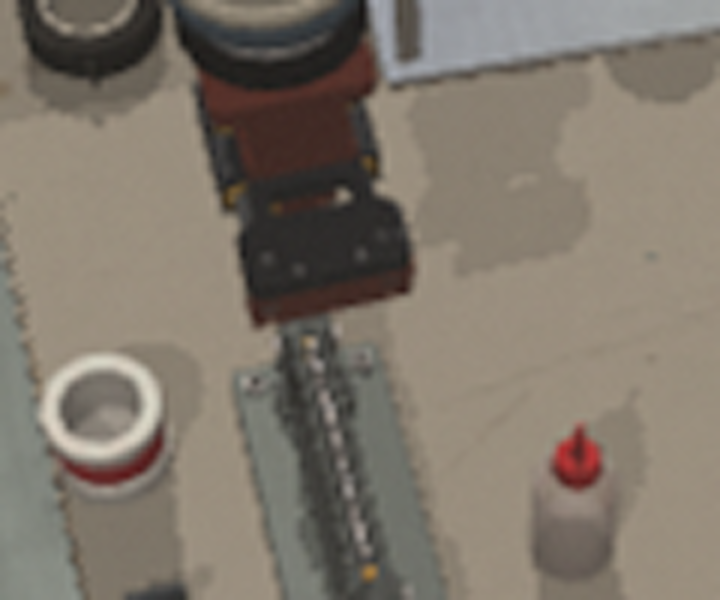

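View pics/scene3.png

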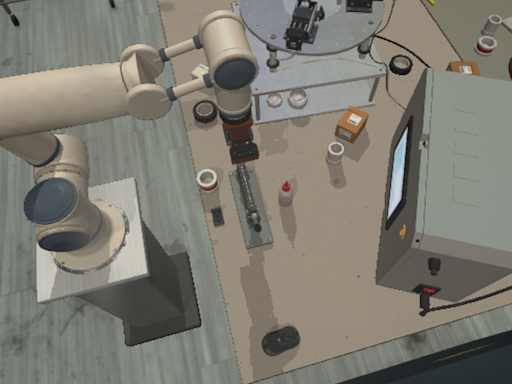

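View pics/top3.png

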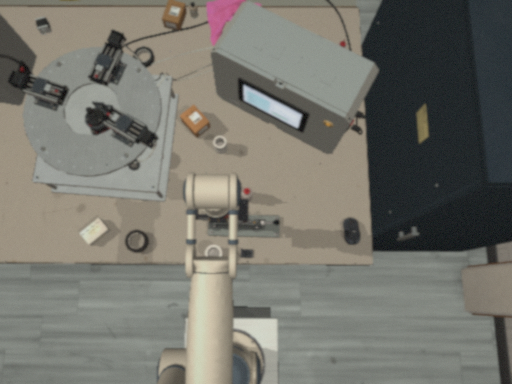

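```bash
cat >> h.py <<'E'
def F(r,n=8):
    L=[r.read_state() for _ in range(n)]
    return np.mean([s["contact_force"] for s in L],0),np.mean([s["tool_pos"] for s in L],0),L[-1]["time"]
E
python3 - <<'E'
from station import r, eoat, vision
from h import *
r.move_straight(g(0,47,99),max_speed=100); 
z=98.
while z>80:
    r.move_straight(g(0,47,z),max_speed=40); f,p,t=F(r); print(z,round(t,2),p.round(2),f.round(2))
    if abs(f[2])>2.5: break
    z-=1
E
```

```text
98.0 11.3 [473.79  32.38  98.56] [-0.4  -0.41  0.93]
97.0 11.55 [473.51  32.4   97.  ] [-0.16  0.64 -0.02]
96.0 11.8 [473.44  32.4   95.87] [-0.08  0.04  1.02]
95.0 12.05 [473.45  32.37  94.89] [ 0.28 -0.94 -0.52]
94.0 12.3 [473.47  32.39  93.9 ] [-0.18 -0.19 -0.45]
93.0 12.55 [473.47  32.4   92.91] [-0.09 -0.94  0.46]
92.0 12.8 [473.47  32.4   91.93] [ 0.62  0.52 -0.72]
91.0 13.05 [473.46  32.41  90.92] [ 0.64 -0.12 -0.32]
90.0 13.3 [473.47  32.39  89.9 ] [-0.2   0.25 -0.79]
89.0 13.55 [473.46  32.38  88.92] [-0.69 -0.85 -0.88]
88.0 13.8 [473.44  32.39  87.9 ] [-0.11 -0.89  0.03]
87.0 14.05 [473.44  32.4   86.91] [-0.71 -0.38  0.02]
86.0 14.3 [473.44  32.41  85.89] [-0.39 -0.76 -0.07]
85.0 14.55 [473.47  32.39  84.93] [-0.18  0.29 -0.6 ]
84.0 14.8 [473.46  32.4   83.91] [-0.25 -0.2   0.6 ]
83.0 15.05 [473.44  32.41  82.91] [ 0.56 -0.54 -0.4 ]
82.0 15.3 [473.45  32.36  81.91] [-0.03 -0.93  0.42]
81.0 15.55 [473.55  32.39  81.05] [0.04 0.43 0.67]
```

```bash
python3 - <<'E'
from station import r, eoat, vision
from h import *
c3=pickle.load(open("top3.pkl","rb")); s3=pickle.load(open("scene3.pkl","rb"))
P=np.array([g(0,47,151),g(0,47,231),g(0,47,300),g(0,47-89,231),g(0,47+89,231),g(0,-9,231)])
print(proj(c3,P).round(0).tolist()); print(proj(s3,P).round(0).tolist())
for z in (231,260,300): print(z,ray(c3,(243,205),z).round(0),ray(c3,(243,190),z).round(0),ray(s3,(190+330/6,110+310/6),z).round(0),ray(s3,(190+330/6,110+190/6),z).round(0))
f=c3["frame"][:,:,::-1]; cv2.imwrite("pics/t3z.png",cv2.resize(f[165:265,180:300],None,fx=6,fy=6,interpolation=cv2.INTER_CUBIC))
for n in("scene","top"):
    c=vision.camera(n); f=c["frame"][:,:,::-1]; pickle.dump(c,open(n+"4.pkl","wb")); cv2.imwrite(f"pics/{n}4.png",cv2.resize(f[140:240,190:310],None,fx=6,fy=6,interpolation=cv2.INTER_CUBIC))
E
```

```text
[[221.0, 218.0], [219.0, 213.0], [218.0, 209.0], [248.0, 214.0], [190.0, 213.0], [237.0, 214.0]]
[[241.0, 160.0], [239.0, 143.0], [236.0, 127.0], [246.0, 172.0], [231.0, 116.0], [243.0, 161.0]]
231 [500. -41. 231.] [548. -41. 231.] [476. -26. 231.] [490.  32. 231.]
260 [495. -42. 260.] [541. -41. 260.] [473. -44. 260.] [487.  12. 260.]
300 [487. -42. 300.] [532. -42. 300.] [469. -68. 300.] [483. -15. 300.]
```

View pics/t3z.png

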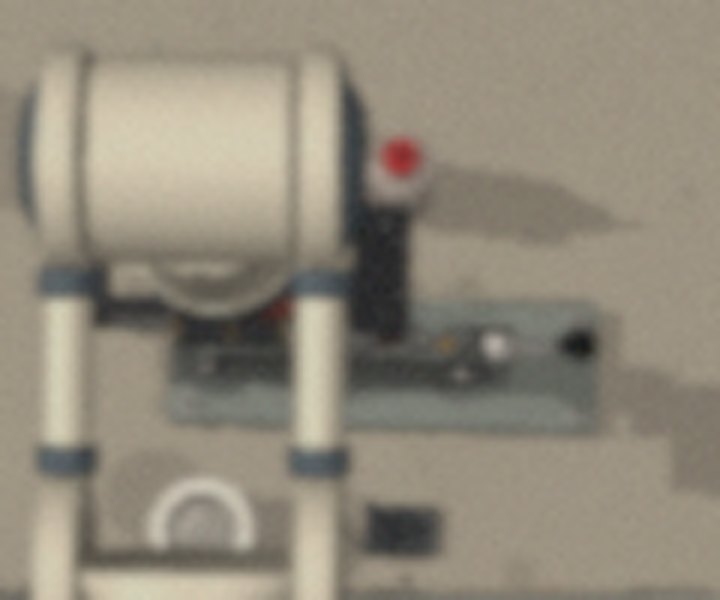

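View pics/scene4.png

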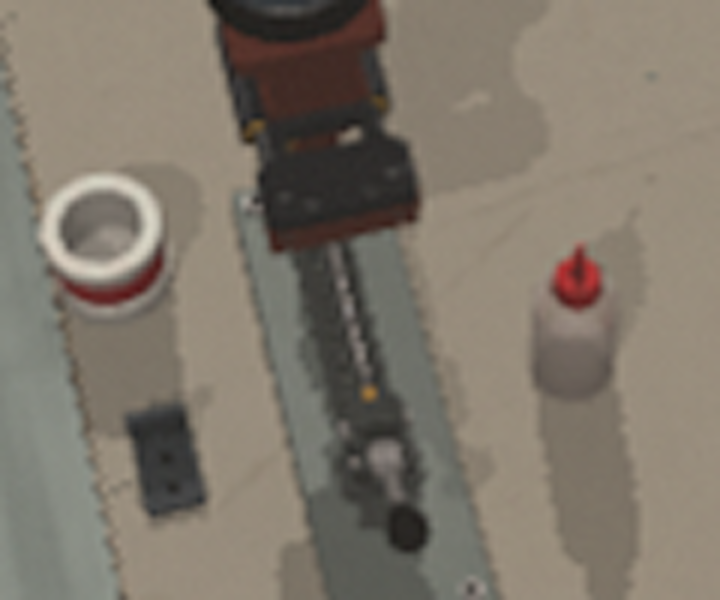

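View pics/top4.png

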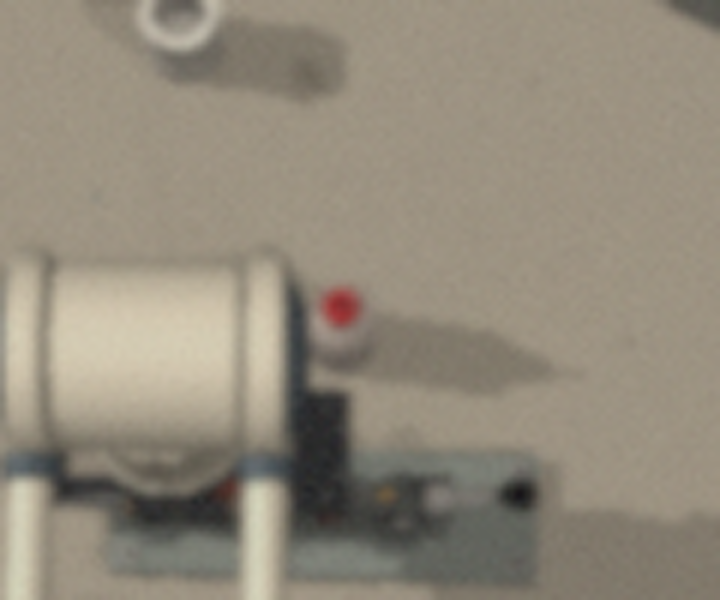

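```bash
python3 - <<'E'
from h import *
T=pickle.load(open("top3.pkl","rb")); S=pickle.load(open("scene3.pkl","rb"))
P=[]
for c in(S,T):
    K,R,t=cam(c); P.append(K@np.c_[R,t])
def tri(a,b):
    X=cv2.triangulatePoints(P[0],P[1],np.array(a,float),np.array(b,float)).ravel(); X=X[:3]/X[3]
    e=[np.linalg.norm(proj(c,X)[0]-p) for c,p in((S,a),(T,b))]; return X.round(0),np.round(e,1)
zs=lambda x,y:((x+.5)/6-.5+190,(y+.5)/6-.5+110)
zt=lambda x,y:((x+.5)/6-.5+180,(y+.5)/6-.5+165)
for a,b in(((250,325),(405,338)),((243,265),(405,338)),((410,290),(408,210)),((400,225),(408,210))): print(a,b,tri(zs(*a),zt(*b)))
E
```

```text
(250, 325) (405, 338) (array([440., -54., 283.]), array([0.7, 0.5]))
(243, 265) (405, 338) (array([437., -54., 323.]), array([1.2, 0.7]))
(410, 290) (408, 210) (array([505., -56., 283.]), array([1. , 0.6]))
(400, 225) (408, 210) (array([499., -55., 327.]), array([0.8, 0.5]))
```

I've had no contact even at a nominal tip height of 62 mm, so either the tool geometry or my idea of it is off. I'll back up, turn the gripper a quarter turn so the scene camera can see the fingers, and measure the tips directly.

```bash
python3 - <<'E'
from station import r, eoat, vision
from h import *
r.move_straight(g(0,47,170),max_speed=200)
r.goto(g(0,0,160),[-90,0,-1.1]); r.wait(.1)
f,p,t=F(r); print(t,p,f,r.read_state()["tcp_rot"],r.read_state()["gripper_width"])
for n in("scene","top"):
    c=vision.camera(n); f=c["frame"][:,:,::-1]; pickle.dump(c,open(n+"5.pkl","wb")); y0=120 if n=="scene" else 160; cv2.imwrite(f"pics/{n}5.png",cv2.resize(f[y0:y0+100,190:310],None,fx=6,fy=6,interpolation=cv2.INTER_CUBIC))
    q=proj(c,[g(0,0,141),g(0,0,160),g(0,-10,141),g(0,0,221)]); print(((q-[190,y0]+.5)*6-.5).round(0).tolist())
E
```

```text
17.6667 [472.46144776 -14.45887049 159.65105589] [-0.16363181 -0.62266189 -0.03215707] [-8.99940895e+01  3.25890195e-02 -1.04574579e+00] 0.5384223517148979
[[331.0, 338.0], [329.0, 317.0], [336.0, 357.0], [320.0, 244.0]]
[[272.0, 354.0], [271.0, 348.0], [290.0, 354.0], [269.0, 328.0]]
```

View pics/scene5.png

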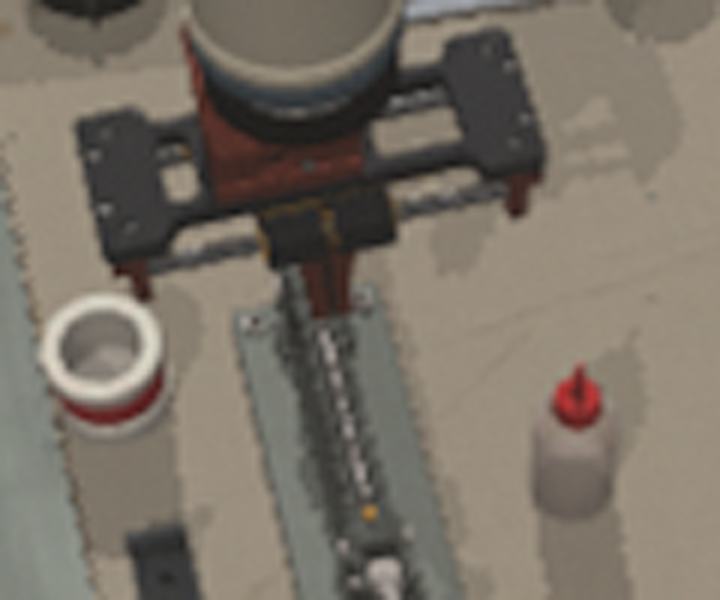

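View pics/top5.png

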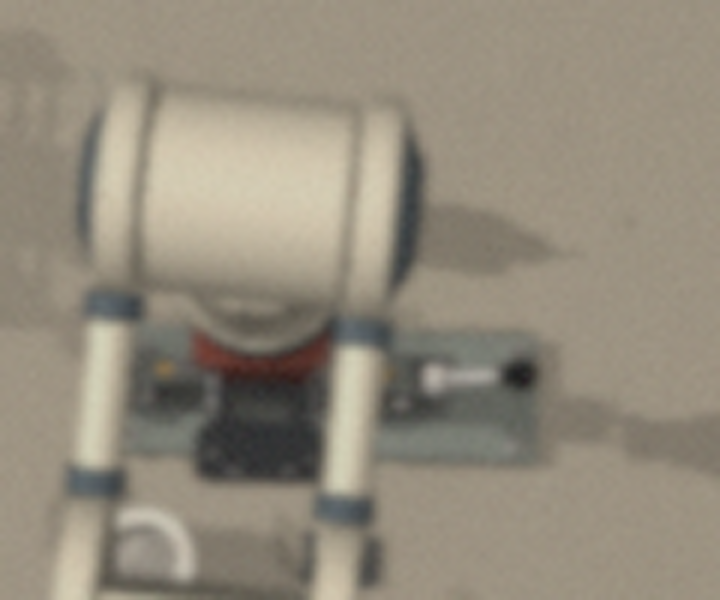

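The fingertips appear about 40 mm higher than the nominal TCP-19 would put them: in scene5 they end at (330,318), against an expected (336,357). That fits the lack of contact. I'll find the true height by descending on force at the +y end.

```bash
sed -i 's/OR=\[-90,0,88.9\]/OR=[-90,0,-1.1]/' h.py; python3 - <<'E'
from station import r, eoat, vision
from h import *
r.move_straight(g(0,49,120),max_speed=200); r.move_straight(g(0,49,80),max_speed=100)
z=80.
f,p,t=F(r,1); print(z,round(t,2),p.round(2),f.round(2))
while z>45:
    z-=1.5
    r.move_straight(g(0,49,z),max_speed=60); f,p,t=F(r,1); print(z,round(t,2),p.round(2),f.round(2))
    if abs(f[2])>2.5: break
E
```

```text
80.0 18.78 [473.55  34.04  80.27] [0.36 0.29 1.51]
78.5 19.03 [473.76  34.37  78.98] [ 0.15  0.8  -0.49]
77.0 19.28 [473.82  34.42  77.32] [-0.11 -0.45  2.14]
75.5 19.53 [473.8   34.44  75.82] [ 0.96 -0.01  4.1 ]
```

```bash
python3 - <<'E'
from station import r, eoat, vision
from h import *
z=75.5
while z>45:
    z-=1.5
    r.move_straight(g(0,49,z),max_speed=60); f,p,t=F(r,1); print(z,round(t,2),p.round(2),f.round(2))
    if abs(f[2])>7: break
E
```

```text
74.0 19.78 [473.77  34.44  74.17] [0.35 0.42 4.04]
72.5 20.03 [473.54  34.41  72.4 ] [ 1.86 -0.17  3.39]
71.0 20.28 [473.42  34.4   70.78] [0.84 0.86 3.43]
69.5 20.53 [473.38  34.36  69.21] [0.29 0.22 1.92]
68.0 20.78 [473.46  34.39  69.01] [-3.52  0.26 10.25]
```

The blades gave way at about 3-4 N from TCP 77 to 69, and then the bars stopped the tips at TCP z ≈ 69.0 with 10 N. So the tips sit 17 mm above the TCP reading, which agrees with the picture. Next I'll step along the row.

```bash
python3 - <<'E'
from station import r, eoat, vision
from h import *
yp=49
for y in (35,21,7,-7,-21,-35,-49):
    r.move_straight(g(0,yp,100),max_speed=150)
    r.move_straight(g(0,y,100),max_speed=100)
    r.move_straight(g(0,y,71),max_speed=80); f0,_,_=F(r,1)
    r.move_straight(g(0,y,68.1),max_speed=25); f,p,t=F(r,1); print(y,round(t,2),p.round(2),f0.round(1),f.round(2)); yp=y
    if f[2]>20 or np.hypot(*f[:2])>12 : print("stop");break
E
```

```text
35 22.22 [473.05  20.6   69.04] [ 0.5  0.1 -1.8] [-3.87  1.17  6.43]
21 23.65 [472.72   6.56  69.02] [ 0.4  0.5 -1. ] [-4.17  1.19  7.45]
7 25.08 [472.43  -7.43  69.03] [ 0.3  1.6 -1.5] [-3.98  1.55  7.51]
-7 26.52 [472.18 -21.42  69.03] [-0.4  0.3 -1.2] [-3.81  1.38  6.8 ]
-21 27.95 [471.97 -35.41  69.  ] [ 1.2 -0.6 -0.6] [-3.93  0.12  8.36]
-35 29.38 [471.62 -49.45  69.  ] [ 0.2 -1.1 -1.7] [-4.94  1.18  7.46]
-49 30.82 [471.57 -63.44  69.01] [ 0.4  0.4 -0.2] [-2.57  0.63  7.29]
```

```bash
python3 - <<'E'
from station import r, eoat, vision
from h import *
r.move_straight(g(0,-49,120),max_speed=150)
r.goto([400,160,220],OR)
for n in("scene","top"):
    c=vision.camera(n); f=c["frame"][:,:,::-1]; pickle.dump(c,open(n+"6.pkl","wb")); cv2.imwrite(f"pics/{n}6.png",f)
print(r.read_state()["time"])
C=pickle.load(open("c0.pkl","rb"))
S=pickle.load(open("scene6.pkl","rb"))["frame"][:,:,::-1]; T=pickle.load(open("top6.pkl","rb"))["frame"][:,:,::-1]
def z(i,x,y,w,h,k): return cv2.resize(i[y:y+h,x:x+w],None,fx=k,fy=k,interpolation=cv2.INTER_CUBIC)
cv2.imwrite("pics/cmp_s.png",np.hstack([z(C["scene"]["frame"][:,:,::-1],225,155,50,75,8),z(S,225,155,50,75,8)]))
cv2.imwrite("pics/cmp_t.png",np.vstack([z(C["top"]["frame"][:,:,::-1],200,208,90,33,8),z(T,200,208,90,33,8)]))
E
```

```text
32.4167
```

View pics/cmp_s.png

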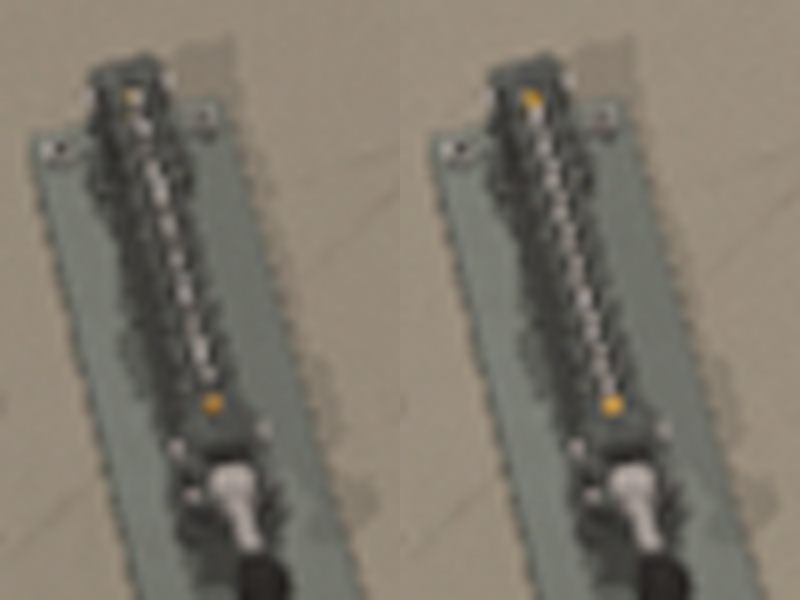

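View pics/cmp_t.png

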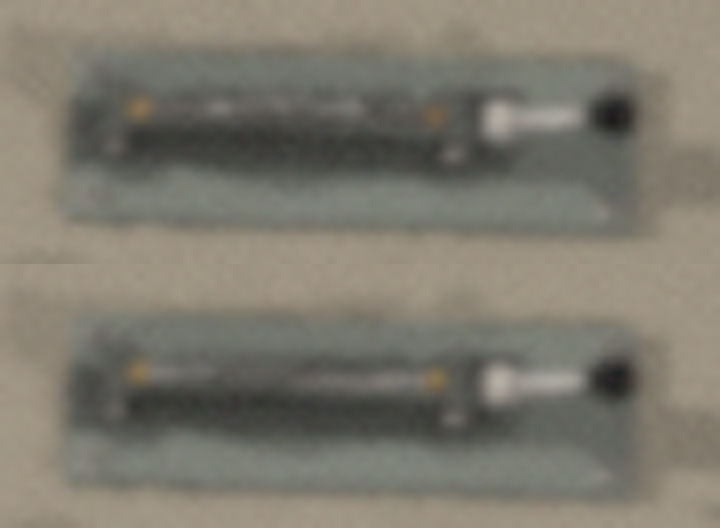

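The row now shows evenly spaced blades in a straight line between the orange dots, (533,97) to (613,404) in cmp_s. The gauge has not moved. As insurance against the seam between the fingers, I'll do a quick second pass with one finger centred on the slot, then the lever.

```bash
python3 - <<'E'
from station import r, eoat, vision
from h import *
r.goto(g(4,49,95),OR)
ok=True
for y in (49,35,21,7,-7,-21,-35,-49):
    r.move_straight(g(4,y,73),max_speed=80)
    r.move_straight(g(4,y,68.2),max_speed=25); f,p,t=F(r,1); print(y,round(t,2),p.round(2),f.round(2))
    if f[2]>20: ok=False;print("stop");break
    r.move_straight(g(4,y,73),max_speed=40)
if ok:
    r.move_straight(g(4,-49,125),max_speed=150)
    r.move_straight(g(4,-144,125),max_speed=150)
    r.move_straight(g(4,-144,98),max_speed=80); f,p,t=F(r,1); print(round(t,2),p.round(2),f.round(2))
E
```

```text
49 33.98 [478.07  34.5   69.13] [-0.76  0.65  5.6 ]
35 34.91 [477.66  20.34  69.16] [-0.94 -0.66  4.84]
21 35.84 [477.38   6.33  69.13] [-0.7  -0.72  5.07]
7 36.77 [477.11  -7.66  69.14] [-0.4  -0.7   5.54]
-7 37.71 [476.83 -21.68  69.12] [-1.28 -0.97  5.05]
-21 38.64 [476.54 -35.7   69.11] [-0.97 -0.9   4.61]
-35 39.58 [476.29 -49.69  69.1 ] [-2.   -1.64  6.02]
-49 40.51 [476.02 -63.72  69.15] [-0.63 -1.32  5.87]
42.54 [ 473.44 -158.27   97.18] [ 0.4  -0.31  0.04]
```

```bash
python3 - <<'E'
from station import r, eoat, vision
from h import *
for z,v in((88,40),(73,30),(70.5,20),(69.8,20),(69.3,20),(68.9,20),(68.5,20)):
    r.move_straight(g(4,-144,z),max_speed=v); f,p,t=F(r,1); print(z,round(t,2),p.round(2),f.round(2))
    if f[2]>9.5: break
E
```

```text
88 42.94 [ 474.03 -158.85   88.31] [ 0.12 -1.68  1.86]
73 43.59 [ 473.28 -157.99   72.17] [0.35 0.37 0.65]
70.5 43.87 [ 473.57 -158.43   70.16] [-1.39 -0.79 -0.09]
69.8 44.12 [ 473.72 -158.55   69.75] [-0.74  0.25  0.52]
69.3 44.37 [ 473.81 -158.63   69.39] [-1.87 -0.55  1.26]
68.9 44.62 [ 473.87 -158.66   69.16] [-1.41  1.22  3.43]
68.5 44.87 [ 473.97 -158.69   68.95] [-2.22 -0.26  5.04]
```

```bash
python3 - <<'E'
from station import r, eoat, vision
from h import *
r.wait(.15); f,p,t=F(r,1); print(round(t,2),p.round(2),f.round(2))
r.move_straight(g(4,-144,68.1),max_speed=20);r.wait(.1); f,p,t=F(r,1); print(round(t,2),p.round(2),f.round(2))
E
```

```text
45.02 [ 473.95 -158.7    68.9 ] [-2.25 -0.04  5.08]
45.37 [ 473.97 -158.72   68.77] [-2.11  0.48  6.07]
```

```bash
python3 - <<'E'
from station import r, eoat, vision
from h import *
r.move_straight(g(4,-144,67.5),max_speed=20);r.wait(.1); f,p,t=F(r,1); print(round(t,2),p.round(2),f.round(2))
r.move_straight(g(4,-144,125),max_speed=150)
r.goto([400,160,220],OR)
for n in("scene","top"):
    c=vision.camera(n); f=c["frame"][:,:,::-1]; pickle.dump(c,open(n+"7.pkl","wb"))
print(r.read_state()["time"])
S=pickle.load(open("scene7.pkl","rb"))["frame"][:,:,::-1]; S6=pickle.load(open("scene6.pkl","rb"))["frame"][:,:,::-1]; T=pickle.load(open("top7.pkl","rb"))["frame"][:,:,::-1];T6=pickle.load(open("top6.pkl","rb"))["frame"][:,:,::-1]
def z(i,x,y,w,h,k): return cv2.resize(i[y:y+h,x:x+w],None,fx=k,fy=k,interpolation=cv2.INTER_CUBIC)
cv2.imwrite("pics/cmp_s7.png",np.hstack([z(S6,225,155,57,95,6),z(S,225,155,57,95,6)]))
cv2.imwrite("pics/cmp_t7.png",np.vstack([z(T6,200,208,90,33,8),z(T,200,208,90,33,8)]))
c=pickle.load(open("scene7.pkl","rb"))
q=proj(c,[g(0,-145,77),g(0,-93-52*np.cos(.1),77+52*np.sin(.1)),g(0,-93-52*np.cos(.45),77+52*np.sin(.45))]); print(((q-[225,155]+.5)*6-.5).round(0).tolist())
E
```

```text
45.72 [ 474.16 -158.76   68.53] [-3.33 -0.14  7.46]
47.6333
[[202.0, 472.0], [202.0, 467.0], [198.0, 443.0]]
```

View pics/cmp_s7.png

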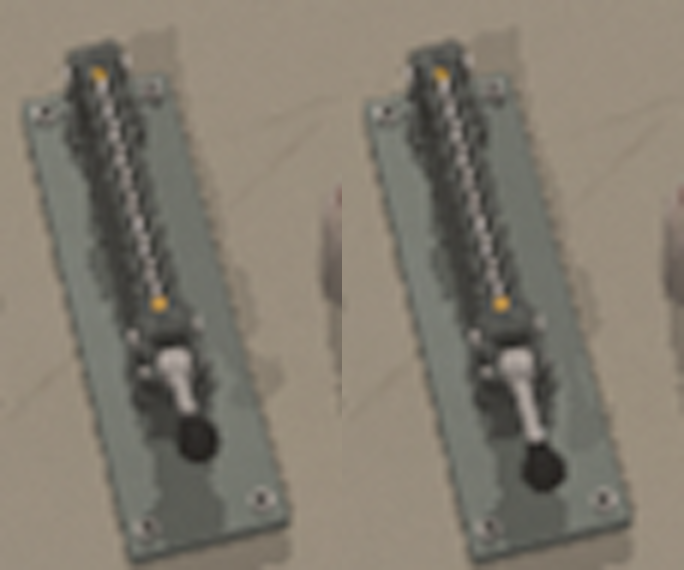

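View pics/cmp_t7.png

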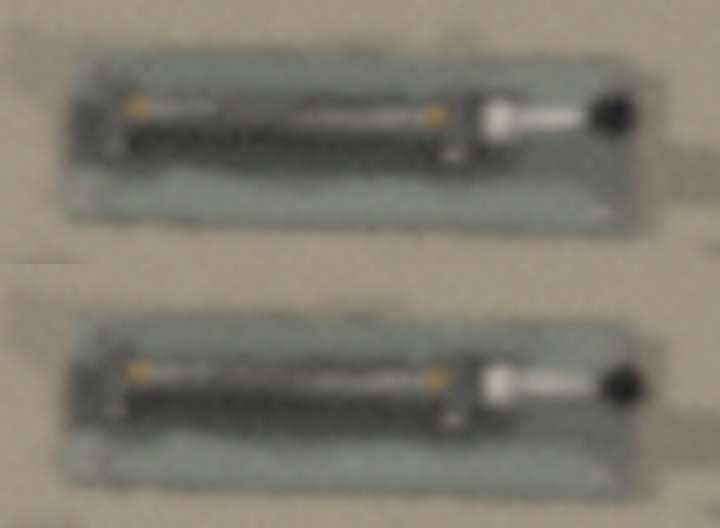

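In the scene crop the knob moved from (199,438) to (543-342=201, 467), which is about level. The press stopped firmly at tip height ≈ 86 mm with 7.5 N. The row is straight, and the gauge and bystanders are unmoved, so I'm handing in.

```bash
python3 - <<'E'
from station import r
print(r.read_state()["time"], r.read_state()["contact_force"]); r.job_done()
E
```

```text
47.6333 [ 0.0322419  -0.25625812 -0.05141377]
the job is handed in; nothing more can be done
```

The blades are pressed flush along the whole row and the cam lever is pressed down level. I handed the job in at 47.6 s, with the arm clear and touching nothing.

**Blades:** I pressed with closed fingertips at eight stations along the row, twice. The second pass was shifted 4 mm sideways so that one finger sat over the slot. Every press stopped on the bars at the same height, within about 0.05 mm in each pass (69.0 mm TCP reading in the first, 69.1 mm in the second). The force was 5–10 N. Afterwards both cameras showed an even, straight row, and neither the gauge nor the things near it had visibly moved.

**Lever:** I pressed the knob down until it stopped, with the force rising to 7.5 N against the stated 3–5 N. The knob then sat where a level lever should appear in the image.

**Checks that disagreed:**
- **Fingertip height:** the tips turned out to be about 17 mm above the reported TCP height, not 19 mm below it. My first descent therefore met nothing. I confirmed this from a camera picture and by force before pressing, and used the measured contact height after that.
- **Knob height:** at the end of the press the fingertips were about 1 mm lower than the stated top of a level knob, by the bar contact height. In the picture the knob sat about 5 zoomed pixels (under 1 image pixel) from the predicted level position, about the same as the offset before pressing.

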